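# Shut and lock the tester box's access panel

## Task

Push the raised access panel of the blue tester box down shut with a fingertip, then lock it: set a fingertip in the slot of each of its two round fasteners and turn that fastener a quarter turn clockwise (seen from above) as far as it goes, so that both slots point at their green dots and the panel stays fully down. Use only pushes of the fingers: do not lift the panel further open, and do not pick up or shift the loose white cap or red plug beside the box.

Things in the scene. Friction and masses are not known exactly. Their poses are not given: they have to be found in the camera images.
- tester_box: Blue case fixed to the bench, 200 mm (x, front to back) by 280 mm (y), rim 62 mm high, grey panel on top; panel shut, the upper face is 80 mm above the bench. Origin: centre of underside; x points to the hinge side, away from the robot, y left, z up. In this frame the hinge line runs along y at x = +100, z = 66 mm, and with the panel shut the fastener axes stand at x = -35, y = +70 and -70 mm.
- access_panel (a joint): Opening angle of the grey access panel (200 x 280 x 18 mm) about its hinge on the far edge: 0 shut, it starts 0.35 to 0.6 rad open with the near edge raised. A stiff hinge keeps it where it is left; pressing down with about 2 to 5 N near the near edge moves it; stop at 0.
- panel_edge (a point): Point on the panel's upper face, midway between left and right, 15 mm in from the near (free) edge, where it can be pressed. In the frame of the hinge line with the panel shut it lies 185 mm nearer the robot and 14 mm higher.
- fastener_left (a joint): Turn of the left fastener: 0 unlocked (slot along the box's y, at the red dot), 1.571 locked at its stop (slot along the box's x, at the green dot); grows clockwise seen from above; starts 0 to 0.3 rad. Friction 0.10 N m, stays where left. Turned while the panel is open, its cam would keep the panel from shutting.
- fastener_left_slot (a point): On the left fastener's axis, level with the panel's upper face; y along the slot. Head: black disc 92 mm across, flush in the panel, with a straight slot right across it, 38 mm wide, 14 mm deep (orange floor), open at both ends to the 95 mm hole's wall. A fingertip in the slot some 24 mm off the axis, moved round the axis, turns it; having play, it must go a little past the quarter turn.
- fastener_right (a joint): Turn of the right fastener, exactly as for the left one.
- fastener_right_slot (a point): On the axis of the right fastener, level with the panel's upper face; the same head and slot as the left one.
- white_cap: Loose white ribbed screw cap, 44 mm across, 20 mm high, standing to the right of the box; to be left alone. Origin: centre of its underside.
- red_plug: Loose red bell-shaped seal plug, 30 mm across, 32 mm high, standing to the right of the box; to be left alone. Origin: centre of its underside.

How it is judged:
By the outcome, as a careful person would: the job done as asked, in the order asked, and still so for the second after the job is handed in, with the robot touching nothing.
It also fails if it takes over 61 s, if anything falls off the work surface, if the arm or the gripper's body presses on something with over 40 N, if the wrist force passes 120 N, or if a joint passes its speed limit or range.

## Robot

A 6-joint arm with a two-finger parallel gripper is mounted at the origin on a cart in front of the work surface, level with it; the furniture and walls round the work are solid. World frame = base frame: x ahead of the robot, y to its left, z up, the work surface at z = 0. Lengths are in m, angles in degrees, forces in N, time in s.
With the tool pointing down it reaches from about 0.35 to 0.875 m from the base axis. Payload 4.2 kg.
Tool frame: the origin (TCP) lies between the finger pads; the fingertips stand 19 mm ahead of it and the grasp point (between the pads) is the TCP; z points along the fingers, y is the line along which they close (so a half turn about z gives the same grasp; the last joint's range is limited). The gripper opens to 87 mm and grips with 3 to 60 N. Pads are 19 mm wide; open, the fingers measure 117 mm over their backs; the gripper's body (75 mm by 190 mm) begins 51 mm behind the grasp point.
Start: joints at [-60.012, 22.042, 0.453, 0, -68.411, -14.817], TCP at [0.164, -0.603, 0.242] pointing down, gripper open.
Joint ranges: [-179.83, 179.83], [-69.29, 118.12], [-61.27, 80.66], [-181.25, 117.63], [-171.15, -9.14], [-177.46, 177.46]. Speed limits (degrees/s): [159.86, 159.86, 180, 180, 180, 180].

## Interface

Orientations are given as a 3x3 rotation matrix whose columns are the frame's x, y, z axes.
In Python, from station import r gives the robot as it stands.
- The arm moves only by the tool drive_tool, never from a script. Its argument "steps" is one flat list of numbers, 7 for each row, row after row: the turn, a rotation vector about the tool's x, y, z in rad, then the shift along the tool's x, y, z in m, then the opening, from 0 (shut) to 1 (fully open). A call has 1 to 10 rows; each row shifts and turns the commanded pose from where the row before left it, along the tool's axes as they then stand; what a row does not reach is not made up. A row lasts 1/12 s, in which the tool goes at most 41.7 mm and 7.16 degrees, less where a joint would pass 70% of its speed; a pose out of reach is approached as far as the arm can. A call is refused whole if a number of a shift passes 0.0417 or a number of a turn 0.125, either way. A call with a gripper value outside its range is refused whole. The fingers move at their own pace and stop on an object; the grip force is fixed at half the most. Time passes only in rows, so rows that do not move let the fingers close. It gives the time, the measured TCP pose, the force, the opening and the grip force at its end, in the units of the state.
- r.sense(): the state, without advancing time (a new reading comes with each control period).
- r.capture(name): name is "scene" or "top"; returns the picture (400x640x3 uint8, blue, green, red); there is no depth.
- r.camera_params(name): a dict with "camera_matrix" (3x3 intrinsics, pixels), "k1" (the pictures are not rectified: a ray, as slopes to the right and down, at radius r is drawn at 1 + k1 r^2 times it, then the intrinsics apply), "extrinsics" (4x4, takes a point from world to camera coordinates). Camera axes: x right, y down, z forward; pixel columns grow to the right and rows downward; lengths in m; the calibration is good to about 2 mm. A picture is of the moment at which its call begins. camera_params takes no time and is no camera call.
- r.finish_job(): hands the job in; it is judged then, once.
The state is a dict: "time_s": time; "joints": joint angles; "joint_velocities": joint speeds; "effort": joint torques, N m; "tcp_pos": TCP position; "ee_rot": TCP orientation; "wrist_force": force on the tool from outside, world axes, zero at the start; "moment": the same for the moment, N m; "gripper_width": opening from 0.0 (shut) to 1.0 (fully open); "gripper_force": force on a finger pad.
Only numpy, scipy, OpenCV 4.12 (cv2) and the standard library are available. Lean on these libraries where they do the work, as an engineer would, in place of code of your own. Each camera call takes 0.05 s, during which the arm holds its last target. There are 200 camera calls.

## Working session

There is one attempt and no reset: what is moved stays moved. The work goes in short steps, Python scripts to look and compute and a tool call to move; the robot and the scene stay as the last step left them, time stands still between calls to the robot, and variables do not carry over. Pictures are saved under pics/ and viewed, at most 10 in all, crops included, and the job is handed in when it is done.

Besides the shell and the picture viewer there is one more tool, called after "Call:" as name(argument=value, ...), one argument or row to a line, values as JSON. drive_tool: Moves the arm, as the interface text tells. Its arguments: {"type":"object","properties":{"steps":{"type":"array"}},"required":["steps"]}

```bash
mkdir -p pics; ls
python3 - <<'E'
from station import r
import cv2,numpy as np
np.set_printoptions(precision=4,suppress=True)
a=r.capture("scene");b=r.capture("top")
cv2.imwrite("pics/s0.png",a);cv2.imwrite("pics/t0.png",b)
for n in("scene","top"):
    p=r.camera_params(n);print(p)
s=r.sense();print(s)
E
```

```text
pics
{'camera_matrix': array([[517.7057,   0.    , 329.516 ],
       [  0.    , 517.7057, 199.1459],
       [  0.    ,   0.    ,   1.    ]]), 'k1': -0.031963109556009305, 'extrinsics': array([[ 0.3999, -0.9163, -0.0206, -0.3466],
       [-0.6189, -0.2534, -0.7435,  0.3768],
       [ 0.676 ,  0.3101, -0.6685,  0.5783],
       [ 0.    ,  0.    ,  0.    ,  1.    ]])}
{'camera_matrix': array([[409.3293,   0.    , 318.0681],
       [  0.    , 409.3293, 201.0597],
       [  0.    ,   0.    ,   1.    ]]), 'k1': -0.1054399650942217, 'extrinsics': array([[ 0.0118, -0.9996, -0.027 , -0.1088],
       [-0.9961, -0.0094, -0.0873,  0.5817],
       [ 0.0871,  0.0279, -0.9958,  0.8854],
       [ 0.    ,  0.    ,  0.    ,  1.    ]])}
{'time_s': 0.1, 'joints': array([-60.0126,  22.0862,   0.3884,  -0.0254, -68.4108, -14.8175]), 'joint_velocities': array([ 0.0319, -0.0588,  0.1694,  0.1329, -0.0703, -0.0842]), 'effort': array([  0.0002, -39.1689,  18.7936,   4.2319,   0.0135,  -0.0001]), 'tcp_pos': array([ 0.1635, -0.6027,  0.2406]), 'ee_rot': array([[-0.9652, -0.2615, -0.0006],
       [-0.2615,  0.9652,  0.0018],
       [ 0.0001,  0.0019, -1.    ]]), 'wrist_force': array([ 0.2095,  0.0576, -0.4122]), 'moment': array([ 0.0868,  0.0227, -0.0172]), 'gripper_force': 0.0, 'gripper_width': 1.000513025704672}
```

View pics/s0.png

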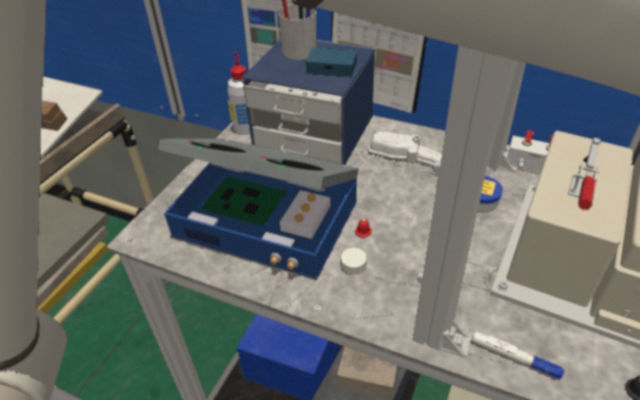

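View pics/t0.png

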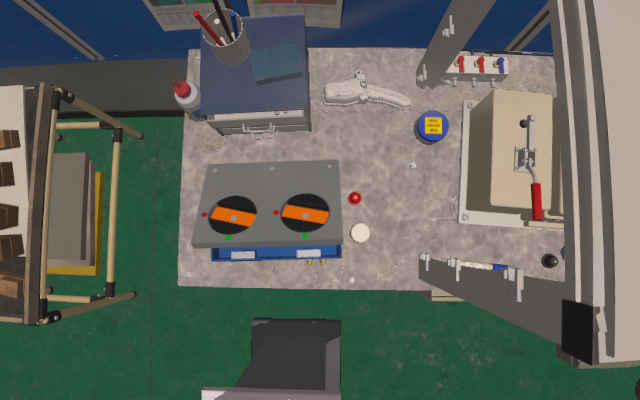

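Both pictures show the box with its panel up (top view about (195–343, 160–260)), the orange slots at about (233,215) and (305,213), and the cap and plug at (360,232) and (355,198). Posts stand on the bench to the right, near (425,265) and (425,75).

```bash
cat > h.py <<'E'
import numpy as np,cv2
from station import r
np.set_printoptions(precision=4,suppress=True)
def cam(n):
    p=r.camera_params(n);return p["camera_matrix"],p["k1"],p["extrinsics"]
def ray(n,uv):
    K,k,E=cam(n);uv=np.array(uv,float).reshape(-1,1,2)
    m=cv2.undistortPoints(uv,K,np.array([k,0,0,0,0.]))[:,0]
    d=np.c_[m,np.ones(len(m))]@E[:3,:3];return -E[:3,:3].T@E[:3,3],d
def onz(n,uv,z):
    c,d=ray(n,uv);z=np.broadcast_to(z,len(d));return c+d*((z-c[2])/d[:,2])[:,None]
def proj(n,P):
    K,k,E=cam(n);P=np.array(P,float).reshape(-1,3)
    return cv2.projectPoints(P,cv2.Rodrigues(E[:3,:3])[0],E[:3,3],K,np.array([k,0,0,0,0.]))[0][:,0]
E
python3 - <<'E'
from h import *
t=cv2.imread("pics/t0.png");s=cv2.imread("pics/s0.png")
print("post bases",onz("top",[(420,270),(420,80),(425,345)],0).tolist(),"scene",onz("scene",[(415,345),(450,348)],0).tolist())
print("cams",ray("top",[(0,0)])[0],ray("scene",[(0,0)])[0])
print("cap,plug",onz("top",[(360,232)],.02),onz("top",[(355,198)],.02))
print("bench edge",onz("top",[(180,287),(420,290)],0))
h=cv2.cvtColor(t,cv2.COLOR_BGR2HSV)
for nm,lo,hi in(("orange",(5,150,120),(22,255,255)),("green",(50,200,100),(70,255,255)),("red",(0,200,100),(4,255,255))):
    m=cv2.inRange(h,lo,hi);m[:,:185]=0;m[:,350:]=0;m[:150]=0
    n,_,st,c=cv2.connectedComponentsWithStats(m)
    for i in range(1,n):
        if st[i,4]>4: print(nm,st[i],c[i])
m=cv2.inRange(h,(100,120,40),(125,255,255));m[:,:185]=0;m[:,350:]=0;m[:235]=0;m[275:]=0
ys,xs=np.where(m);print("blue",xs.min(),xs.max(),ys.min(),ys.max())
a=cv2.resize(t[150:270,185:350],None,fx=4,fy=4,interpolation=cv2.INTER_CUBIC);cv2.imwrite("pics/tc.png",a)
b=cv2.resize(s[130:280,150:370],None,fx=3.6,fy=3.6,interpolation=cv2.INTER_CUBIC);cv2.imwrite("pics/sc.png",b)
E
```

```text
post bases [[0.43106929713322106, -0.33359054038446867, 0.0], [0.8744707874432588, -0.33963558310325204, 0.0], [0.2630814862266333, -0.34565755248524566, 1.1102230246251565e-16]] scene [[0.40515500013568634, -0.3366635160357106, 0.0], [0.4197378490936221, -0.3845753012442738, 0.0]]
cams [ 0.5036 -0.128   0.9296] [-0.0191 -0.4014  0.6596]
cap,plug [[ 0.5152 -0.1962  0.02  ]] [[ 0.5908 -0.1848  0.02  ]]
bench edge [[ 0.3836  0.2132  0.    ]
 [ 0.3863 -0.3336  0.    ]]
orange [282 204  47  20 555] [305.2523 213.6685]
orange [211 206  45  21 543] [233.3573 215.9945]
orange [308 261   3   3   9] [309. 262.]
orange [321 261   4   3  11] [322.6364 261.9091]
green [302 233   5   5  19] [304.     235.2105]
green [226 235   6   5  21] [228.4286 237.0952]
red [349 196   1   5   5] [349. 198.]
red [274 211   4   3  12] [275.5 212. ]
red [202 213   4   3  11] [203.6364 214.0909]
blue 211 340 245 260
```

View pics/tc.png

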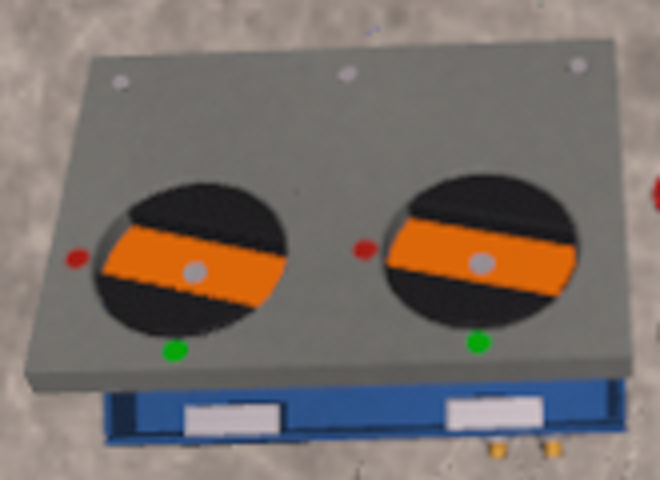

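View pics/sc.png

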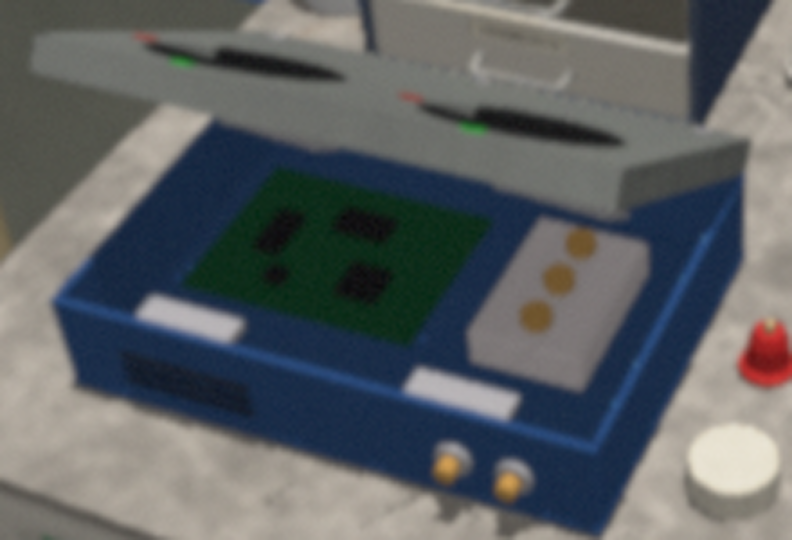

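The close-ups show the panel about half a radian up. In the top crop its hinge-side corners are at (92,57) and (613,40), and the front rim runs from (105,443) to (625,430). In the scene crop the front rim corners are at (60,300) and (595,450).

Run:
```python
from h import *
c=lambda u,v:(185+u/4,150+v/4)
far=onz("top",[c(92,57),c(613,40)],.080);print("far top corners ~",far, np.linalg.norm(far[1]-far[0]))
fr=onz("top",[c(105,443),c(625,430)],.062);print("front rim top",fr,np.linalg.norm(fr[1]-fr[0]))
s=lambda u,v:(150+u/3.6,130+v/3.6)
fs=onz("scene",[s(57,302),s(597,452)],.062);print("front rim scene",fs,np.linalg.norm(fs[1]-fs[0]))
f=(fr+fs)/2; yv=f[0]-f[1];yaw=np.arctan2(-yv[0],yv[1]);print("yaw",np.degrees(yaw))
Y=np.array([-np.sin(yaw),np.cos(yaw),0]);X=np.array([np.cos(yaw),np.sin(yaw),0])
o=f.mean(0)+.1*X;o[2]=0;print("origin",o)
def P(x,y,h,th): # from hinge: x toward robot, h above
    return o+X*(.1-x*np.cos(th)-h*np.sin(th)*-1*0 )+0 if 0 else o+X*(.1-x*np.cos(th)+h*np.sin(th))+Y*y+np.array([0,0,.066+x*np.sin(th)+h*np.cos(th)])
for th in np.arange(.3,.66,.05):
    print(round(th,2),proj("top",[P(.135,.07,.014,th),P(.135,-.07,.014,th),P(0,.14,.014,th),P(0,-.14,.014,th),P(.2,.14,.014,th),P(.2,-.14,.014,th)]).round(1).tolist(),P(.185,0,.014,th))
print("meas hub",c(195,272),c(482,263),"far",c(92,57),c(613,40),"near",c(27,372),c(631,358))
t=cv2.imread("pics/t0.png")[:,400:];sc=cv2.imread("pics/s0.png")[:,330:]
a=np.hstack([t,sc[:, :]]);a=cv2.resize(a,(a.shape[1]*14//10,a.shape[0]*14//10));cv2.imwrite("pics/post.png",a);print(a.shape)
```

```text
far top corners ~ [[ 0.6546  0.1318  0.08  ]
 [ 0.665  -0.1456  0.08  ]] 0.2776433084278104
front rim top [[ 0.4493  0.1231  0.062 ]
 [ 0.4607 -0.1539  0.062 ]] 0.27726211098119974
front rim scene [[ 0.4458  0.1177  0.062 ]
 [ 0.458  -0.1567  0.062 ]] 0.2747133941498395
yaw 2.453265802010014
origin [ 0.5534 -0.0132  0.    ]
0.3 [[237.2, 224.7], [307.2, 222.5], [208.3, 165.8], [339.6, 160.8], [200.3, 257.2], [344.0, 253.3]] [ 0.4808 -0.0163  0.134 ]
0.35 [[236.5, 223.2], [306.9, 221.0], [208.4, 165.5], [339.6, 160.5], [198.8, 255.4], [344.1, 251.5]] [ 0.4844 -0.0161  0.1426]
0.4 [[235.8, 221.5], [306.7, 219.3], [208.4, 165.2], [339.6, 160.2], [197.3, 253.4], [344.2, 249.3]] [ 0.4885 -0.0159  0.1509]
0.45 [[235.1, 219.6], [306.5, 217.4], [208.4, 164.9], [339.6, 159.9], [195.8, 251.0], [344.3, 246.9]] [ 0.4929 -0.0157  0.1591]
0.5 [[234.4, 217.6], [306.3, 215.3], [208.5, 164.7], [339.6, 159.7], [194.3, 248.4], [344.3, 244.2]] [ 0.4978 -0.0155  0.167 ]
0.55 [[233.7, 215.4], [306.1, 213.1], [208.5, 164.4], [339.6, 159.4], [192.8, 245.4], [344.4, 241.2]] [ 0.503  -0.0153  0.1746]
0.6 [[233.0, 213.0], [305.9, 210.7], [208.6, 164.2], [339.6, 159.2], [191.3, 242.2], [344.4, 237.9]] [ 0.5086 -0.0151  0.182 ]
0.65 [[232.4, 210.5], [305.6, 208.1], [208.6, 163.9], [339.5, 159.0], [189.9, 238.7], [344.5, 234.3]] [ 0.5146 -0.0148  0.1891]
meas hub (233.75, 218.0) (305.5, 215.75) far (208.0, 164.25) (338.25, 160.0) near (191.75, 243.0) (342.75, 239.5)
(560, 770, 3)
```

View pics/post.png

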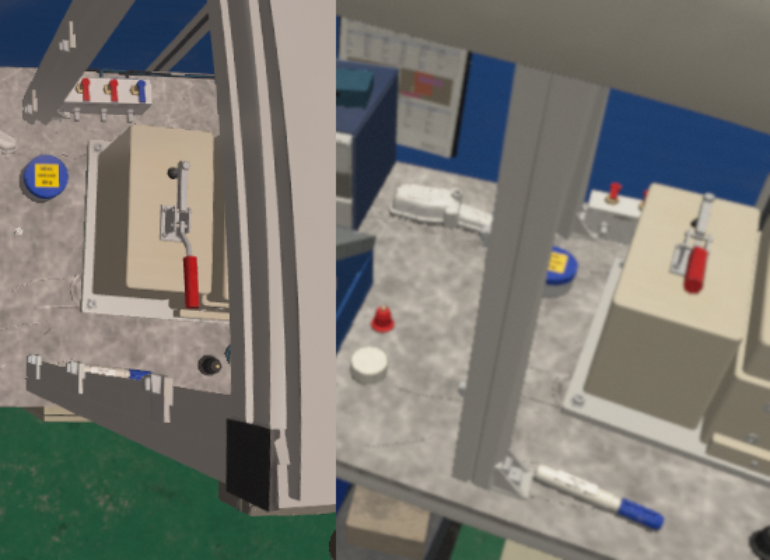

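The other view shows a tall gantry whose near post stands at about (0.41, -0.36). I'll pull the arm in first, then swing inside the post. The panel is at about 0.57 rad, with its edge point near (0.505, -0.015, 0.178).

Call:
drive_tool(
  steps=[0, 0, 0, 0, 0.0255, -0.001, 0, 0, 0, 0, 0, 0.0255, -0.001, 0, 0, 0, 0, 0, 0.0255, -0.001, 0, 0, 0, 0, 0, 0.0255, -0.001, 0, 0, 0, 0, 0, 0.0255, -0.001, 0, 0, 0, 0, 0, 0.0255, -0.001, 0, 0, 0, 0, 0, 0.0255, -0.001, 0, 0, 0, 0, 0, 0.0255, -0.001, 0, 0, 0, 0, 0, 0.0255, -0.001, 0, 0, 0, 0, 0, 0.0255, -0.001, 0],
)

```text
time_s: 0.93
tcp_pos: [0.0962, -0.3556, 0.2511]
ee_rot: [[-0.965, -0.261, -0.0], [-0.261, 0.965, 0.001], [0.0, 0.001, -1.0]]
wrist_force: [-0.4, 1.1, -0.3]
gripper_width: 0.325
gripper_force: 0.0
```

Call:
drive_tool(
  steps=[0, 0, -0.11, -0.0406, 0.0022, 0, 0, 0, 0, -0.11, -0.0406, 0.0022, 0, 0, 0, 0, -0.11, -0.0406, 0.0022, 0, 0, 0, 0, -0.11, -0.0406, 0.0022, 0, 0, 0, 0, -0.11, -0.0406, 0.0022, 0, 0, 0, 0, -0.11, -0.0406, 0.0022, 0, 0],
)

```text
time_s: 1.43
tcp_pos: [0.2968, -0.2215, 0.2515]
ee_rot: [[-0.598, -0.802, 0.0], [-0.802, 0.598, -0.0], [-0.0, -0.0, -1.0]]
wrist_force: [0.8, -0.5, -0.3]
gripper_width: 0.009
gripper_force: 0.0
```

Call:
drive_tool(
  steps=[0, 0, -0.11, -0.0406, 0.0022, 0, 0, 0, 0, -0.11, -0.0406, 0.0022, 0, 0, 0, 0, -0.11, -0.0406, 0.0022, 0, 0, 0, 0, -0.11, -0.0406, 0.0022, 0, 0, 0, 0, -0.11, -0.0406, 0.0022, 0, 0, 0, 0, 0, 0, 0, 0, 0],
)

```text
time_s: 1.93
tcp_pos: [0.3698, -0.0303, 0.2517]
ee_rot: [[-0.082, -0.997, 0.001], [-0.997, 0.082, 0.001], [-0.001, -0.001, -1.0]]
wrist_force: [0.3, 0.4, 0.1]
gripper_width: 0.004
gripper_force: 0.0
```

```bash
python3 -c "
from station import r
s=r.sense();print(s['time_s'],s['joints'],s['tcp_pos'],s['ee_rot'],s['wrist_force'])"
```

```text
1.9333 [ 2.07998219e+01 -4.55531559e+00 -3.04937179e+01 -3.45501745e-02
 -6.39607985e+01 -2.55107656e+01] [ 0.36977154 -0.03031241  0.25167011] [[-0.08239131 -0.996599    0.00145229]
 [-0.99659928  0.08239298  0.00113124]
 [-0.00124706 -0.00135414 -0.99999831]] [0.26910817 0.38981235 0.05216923]
```

Call:
drive_tool(
  steps=[0, 0, 0, -0.0041, -0.0209, 0.005, 0, 0, 0, 0, -0.0041, -0.0209, 0.005, 0, 0, 0, 0, -0.0041, -0.0209, 0.005, 0, 0, 0, 0, -0.0041, -0.0209, 0.005, 0, 0, 0, 0, -0.0041, -0.0209, 0.005, 0, 0, 0, 0, -0.0041, -0.0209, 0.005, 0, 0, 0, 0, 0, 0, 0, 0],
)

```text
time_s: 2.52
tcp_pos: [0.4981, -0.0234, 0.2197]
ee_rot: [[-0.097, -0.995, -0.002], [-0.995, 0.097, -0.001], [0.001, 0.002, -1.0]]
wrist_force: [0.1, 0.8, -0.2]
gripper_width: 0.005
gripper_force: 0.0
```

Call:
drive_tool(
  steps=[0, 0, 0, 0, 0, 0.005, 0, 0, 0, 0, 0, 0, 0.005, 0, 0, 0, 0, 0, 0, 0.005, 0, 0, 0, 0, 0, 0, 0.005, 0, 0, 0, 0, 0, 0, 0.005, 0],
)

```text
time_s: 2.93
tcp_pos: [0.4946, -0.0236, 0.1965]
ee_rot: [[-0.096, -0.995, -0.001], [-0.995, 0.096, -0.0], [0.0, 0.001, -1.0]]
wrist_force: [-2.0, 0.0, 1.6]
gripper_width: 0.005
gripper_force: 1.1
```

Call:
drive_tool(
  steps=[0, 0, 0, 0, 0, 0.007, 0, 0, 0, 0, 0, 0, 0.007, 0, 0, 0, 0, 0, 0.001, 0.007, 0, 0, 0, 0, 0, 0.001, 0.007, 0, 0, 0, 0, 0, 0.002, 0.007, 0, 0, 0, 0, 0, 0.002, 0.007, 0, 0, 0, 0, 0, 0.002, 0.007, 0, 0, 0, 0, 0, 0.002, 0.007, 0, 0, 0, 0, 0, 0.002, 0.007, 0, 0, 0, 0, 0, 0.002, 0.007, 0],
)

```text
time_s: 3.77
tcp_pos: [0.4816, -0.022, 0.1259]
ee_rot: [[-0.096, -0.995, 0.0], [-0.995, 0.096, -0.0], [-0.0, -0.0, -1.0]]
wrist_force: [0.2, -0.3, 0.6]
gripper_width: 0.004
gripper_force: 0.3
```

Call:
drive_tool(
  steps=[0, 0, 0, 0, 0.002, 0.006, 0, 0, 0, 0, 0, 0.002, 0.006, 0, 0, 0, 0, 0, 0.001, 0.005, 0, 0, 0, 0, 0, 0, 0.004, 0, 0, 0, 0, 0, 0, 0.003, 0],
)

```text
time_s: 4.18
tcp_pos: [0.4764, -0.0216, 0.102]
ee_rot: [[-0.096, -0.995, -0.001], [-0.995, 0.096, -0.0], [0.0, 0.001, -1.0]]
wrist_force: [-0.8, -0.5, 0.8]
gripper_width: 0.004
gripper_force: 0.1
```

Call:
drive_tool(
  steps=[0, 0, 0, 0, 0, 0.002, 0, 0, 0, 0, 0, 0, 0.002, 0, 0, 0, 0, 0, 0, 0.002, 0, 0, 0, 0, 0, 0, 0, 0],
)

```text
time_s: 4.52
tcp_pos: [0.4767, -0.0216, 0.0992]
ee_rot: [[-0.095, -0.996, -0.0], [-0.996, 0.095, -0.001], [0.001, 0.0, -1.0]]
wrist_force: [-7.2, 2.7, 20.3]
gripper_width: 0.003
gripper_force: 10.2
```

Run:
```python
from h import *
s=r.sense();print(s['tcp_pos'],s['wrist_force'])
b=r.capture("top");cv2.imwrite("pics/t1.png",b)
cv2.imwrite("pics/t1c.png",cv2.resize(b[150:280,185:350],None,fx=4,fy=4,interpolation=cv2.INTER_CUBIC))
```

```text
[ 0.4767 -0.0216  0.0992] [-7.2369  2.6849 20.3066]
```

View pics/t1c.png

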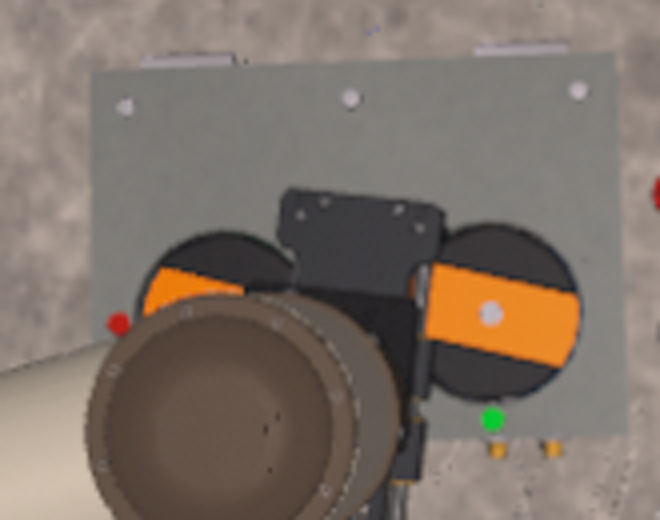

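The crop shows the panel shut. The right fastener's hub is at crop (490,314), its slot is tilted a little clockwise, and its green dot is at (493,420).

Call:
drive_tool(
  steps=[0, 0, 0, 0, 0, -0.01, 0, 0, 0, 0, 0, 0, -0.015, 0, 0, 0, 0, 0, 0.02, -0.02, 0, 0, 0, -0.12, 0, 0, 0, 0, 0, 0, -0.12, 0, 0, 0, 0, 0, 0, -0.12, 0, 0, 0, 0, 0, 0, -0.12, 0, 0, 0, 0, 0, 0, -0.12, 0, 0, 0, 0, 0, 0, -0.12, 0, 0, 0, 0, 0, 0, -0.12, 0, 0, 0, 0],
)

```text
time_s: 5.4
tcp_pos: [0.457, -0.0196, 0.1417]
ee_rot: [[0.682, -0.732, 0.001], [-0.732, -0.682, 0.0], [0.0, -0.001, -1.0]]
wrist_force: [-1.3, 0.3, 0.4]
gripper_width: 0.005
gripper_force: 0.0
```

Call:
drive_tool(
  steps=[0, 0, -0.12, 0, 0, 0, 0.45, 0, 0, -0.12, 0, 0, 0, 0.45, 0, 0, -0.12, 0, 0, 0, 0.45, 0, 0, -0.12, 0, 0, 0, 0.45, 0, 0, -0.12, 0, 0, 0, 0.45, 0, 0, 0, 0, 0, 0, 0.45],
)

```text
time_s: 5.9
tcp_pos: [0.457, -0.0196, 0.1417]
ee_rot: [[0.975, -0.223, 0.001], [-0.223, -0.975, 0.0], [0.001, -0.0, -1.0]]
wrist_force: [0.0, 0.7, -0.5]
gripper_width: 0.374
gripper_force: 0.0
```

```bash
cat > m.py <<'E'
from h import *
import sys
b=r.capture("top");cv2.imwrite(sys.argv[1],b)
s=r.sense();print(s['time_s'],s['tcp_pos'],s['joints'],s['gripper_width'],"\n",s['ee_rot'])
h=cv2.cvtColor(b,cv2.COLOR_BGR2HSV)
m=cv2.inRange(h,(5,150,120),(22,255,255));m[:,:185]=0;m[:,350:]=0;m[:180]=0;m[250:]=0
g=cv2.inRange(h,(50,150,100),(75,255,255));g[:,:185]=0;g[:,350:]=0;g[:180]=0
for q,nm,z in((m,"slot",.066),(g,"green",.08)):
    for c in cv2.findContours(q,cv2.RETR_EXTERNAL,cv2.CHAIN_APPROX_NONE)[0]:
        if cv2.contourArea(c)<6: continue
        W=onz("top",c[:,0],z)[:,:2]
        (cx,cy),sz,_=rc=cv2.minAreaRect((W*1000).astype(np.float32));bx=cv2.boxPoints(rc)
        e=max((bx[1]-bx[0],bx[2]-bx[1]),key=np.linalg.norm)
        print(nm,"centre mm",round(cx,1),round(cy,1),"size",np.round(sz,1),"heading",round(np.degrees(np.arctan2(e[1],e[0]))%180,1))
E
python3 m.py pics/t2.png
python3 - <<'E'
from h import *
b=cv2.imread("pics/t2.png");cv2.imwrite("pics/t2c.png",cv2.resize(b[150:280,185:350],None,fx=4,fy=4,interpolation=cv2.INTER_CUBIC))
print("hub R",onz("top",[(307.5,228.5)],[.067]))
# panel corners seen shut, z=.08
print(onz("top",[(185+91/4,150+72/4),(185+613/4,150+53/4),(185+628/4,150+436/4)],.08))
E
```

```text
5.95 [ 0.457  -0.0196  0.1416] [ 17.9935  11.93   -30.4319   0.0006 -47.6123  58.8675] 0.3969861866639111 
 [[ 0.9738 -0.2273  0.0004]
 [-0.2273 -0.9738  0.0001]
 [ 0.0004 -0.0002 -1.    ]]
slot centre mm 519.8 57.9 size [91.6 32.3] heading 76.4
slot centre mm 522.2 -81.5 size [92.1 39.8] heading 78.1
hub R [[ 0.5208 -0.0822  0.067 ]]
[[ 0.6465  0.1321  0.08  ]
 [ 0.658  -0.1456  0.08  ]
 [ 0.4585 -0.1549  0.08  ]]
```

View pics/t2c.png

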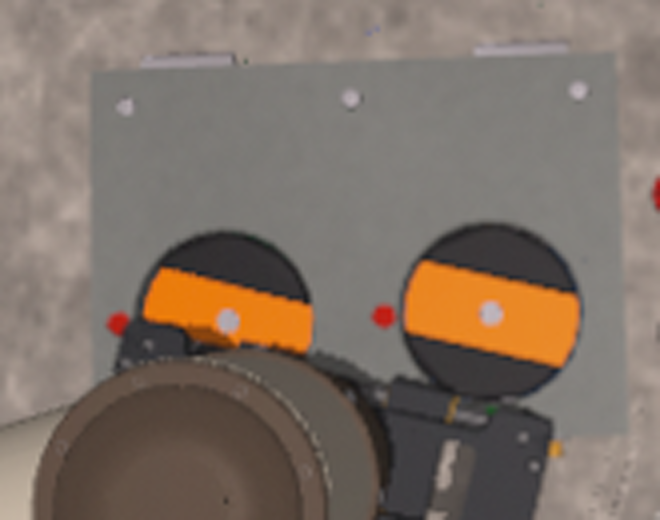

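Call:
drive_tool(
  steps=[0, 0, 0, 0.0193, 0.0118, 0, 0.45, 0, 0, 0, 0.0193, 0.0118, 0, 0.45, 0, 0, 0, 0.0193, 0.0118, 0, 0.45, 0, 0, 0, 0.0193, 0.0118, 0, 0.45, 0, 0, -0.022, 0, 0, 0.01, 0.45, 0, 0, 0, 0, 0, 0.01, 0.45, 0, 0, 0, 0, 0, 0, 0.45],
)

```text
time_s: 6.53
tcp_pos: [0.5192, -0.083, 0.1189]
ee_rot: [[0.978, -0.206, -0.006], [-0.206, -0.978, 0.0], [-0.006, 0.001, -1.0]]
wrist_force: [-0.4, 0.0, -1.6]
gripper_width: 0.455
gripper_force: 0.0
```

Call:
drive_tool(
  steps=[0, 0, 0, 0, 0, 0.008, 0.45, 0, 0, 0, 0, 0, 0.008, 0.45, 0, 0, 0, 0, 0, 0.008, 0.45, 0, 0, 0, 0, 0, 0.007, 0.45, 0, 0, 0, 0, 0, 0, 0.45],
)

```text
time_s: 6.95
tcp_pos: [0.5201, -0.0828, 0.0888]
ee_rot: [[0.979, -0.203, -0.003], [-0.203, -0.979, -0.0], [-0.003, 0.001, -1.0]]
wrist_force: [0.2, -0.0, 0.4]
gripper_width: 0.451
gripper_force: 0.0
```

```bash
python3 m.py pics/t3.png
```

```text
7.0 [ 0.5208 -0.0828  0.0896] [  8.5993  22.1946 -24.4186  -0.0057 -43.5044  69.6779] 0.449623993621076 
 [[ 0.9791 -0.2032 -0.002 ]
 [-0.2032 -0.9791 -0.0002]
 [-0.0019  0.0006 -1.    ]]
green centre mm 466.4 -84.2 size [7.3 8.8] heading 135.6
```

Call:
drive_tool(
  steps=[0, 0, 0.08, 0, 0, 0, 0.45, 0, 0, 0.08, 0, 0, 0, 0.45, 0, 0, 0.08, 0, 0, 0, 0.45, 0, 0, 0.08, 0, 0, 0, 0.45, 0, 0, 0.08, 0, 0, 0, 0.45, 0, 0, 0.08, 0, 0, 0, 0.45, 0, 0, 0.08, 0, 0, 0, 0.45, 0, 0, 0.08, 0, 0, 0, 0.45, 0, 0, 0.08, 0, 0, 0, 0.45, 0, 0, 0.08, 0, 0, 0, 0.45],
)

```text
time_s: 7.83
tcp_pos: [0.5215, -0.0828, 0.0909]
ee_rot: [[0.533, -0.846, 0.0], [-0.846, -0.533, -0.0], [0.0, -0.0, -1.0]]
wrist_force: [-0.1, 0.4, -0.5]
gripper_width: 0.449
gripper_force: 1.8
```

Call:
drive_tool(
  steps=[0, 0, 0.08, 0, 0, 0, 0.45, 0, 0, 0.08, 0, 0, 0, 0.45, 0, 0, 0.08, 0, 0, 0, 0.45, 0, 0, 0.08, 0, 0, 0, 0.45, 0, 0, 0.08, 0, 0, 0, 0.45, 0, 0, 0.08, 0, 0, 0, 0.45, 0, 0, 0.08, 0, 0, 0, 0.45, 0, 0, 0.08, 0, 0, 0, 0.45, 0, 0, 0.08, 0, 0, 0, 0.45, 0, 0, 0, 0, 0, 0, 0.45],
)

```text
time_s: 8.67
tcp_pos: [0.5216, -0.083, 0.0909]
ee_rot: [[-0.154, -0.988, 0.001], [-0.988, 0.154, -0.0], [0.0, -0.001, -1.0]]
wrist_force: [0.3, -0.6, -0.4]
gripper_width: 0.447
gripper_force: 0.3
```

```bash
python3 m.py pics/t4.png; python3 -c "
from station import r
s=r.sense();print(s['moment'],s['wrist_force'])"
```

```text
8.7167 [ 0.5217 -0.083   0.0909] [  8.5761  22.1013 -24.3368   0.0145 -43.5157 -17.3143] 0.44840598096214174 
 [[-0.1517 -0.9884  0.0008]
 [-0.9884  0.1517 -0.0001]
 [-0.0001 -0.0008 -1.    ]]
[-0.07973481  0.05583131 -0.01718509] [ 0.74799596 -0.42688483 -0.5188641 ]
```

Call:
drive_tool(
  steps=[0, 0, 0.04, 0, 0, 0, 0.45, 0, 0, 0.04, 0, 0, 0, 0.45, 0, 0, 0.04, 0, 0, 0, 0.45, 0, 0, 0, 0, 0, 0, 0.45],
)

```text
time_s: 9.05
tcp_pos: [0.5216, -0.0831, 0.0909]
ee_rot: [[-0.269, -0.963, 0.0], [-0.963, 0.269, -0.0], [0.0, -0.0, -1.0]]
wrist_force: [-0.7, -1.1, 1.4]
gripper_width: 0.449
gripper_force: 1.5
```

```bash
python3 -c "
from station import r
s=r.sense();print(s['moment'],s['wrist_force'],s['ee_rot'][:,1])"
```

```text
[-0.24277594  0.14708823  0.07624399] [-0.69675002 -1.13128563  1.4216557 ] [-9.63167920e-01  2.68900196e-01 -4.92847724e-04]
```

Call:
drive_tool(
  steps=[0, 0, 0.03, 0, 0, 0, 0.45, 0, 0, 0.03, 0, 0, 0, 0.45, 0, 0, 0, 0, 0, 0, 0.45],
)

```text
time_s: 9.3
tcp_pos: [0.5218, -0.0831, 0.091]
ee_rot: [[-0.321, -0.947, 0.0], [-0.947, 0.321, -0.001], [0.001, -0.001, -1.0]]
wrist_force: [0.2, -1.7, 0.4]
gripper_width: 0.451
gripper_force: 18.0
```

```bash
python3 -c "
from station import r
s=r.sense();print(s['moment'],s['wrist_force'],s['ee_rot'][:,1])"
```

```text
[-0.3324691   0.18736441  1.30386015] [ 0.15417403 -1.74621313  0.44047453] [-9.46954148e-01  3.21367705e-01 -8.00259622e-04]
```

Call:
drive_tool(
  steps=[0, 0, -0.08, 0, 0, 0, 0.45, 0, 0, -0.1, 0, 0, 0, 0.45, 0, 0, 0, 0, 0, -0.015, 0.45, 0, 0, 0, 0, 0, -0.02, 0.45, 0, 0, 0, 0, 0, -0.02, 0.45, 0, 0, 0, -0.014, 0.033, 0, 0.45, 0, 0, 0, -0.014, 0.033, 0, 0.45, 0, 0, 0, -0.014, 0.033, 0, 0.45, 0, 0, 0, -0.014, 0.033, 0, 0.45, 0, 0, -0.1, 0, 0, 0, 0.45],
)

```text
time_s: 10.13
tcp_pos: [0.3938, -0.0065, 0.145]
ee_rot: [[-0.05, -0.999, -0.004], [-0.999, 0.05, 0.001], [-0.001, 0.004, -1.0]]
wrist_force: [0.1, -0.1, -0.0]
gripper_width: 0.449
gripper_force: 0.0
```

Call:
drive_tool(
  steps=[0, 0, -0.12, 0, 0, 0, 0.45, 0, 0, -0.12, 0, 0, 0, 0.45, 0, 0, -0.12, 0, 0, 0, 0.45, 0, 0, -0.12, 0, 0, 0, 0.45, 0, 0, -0.12, 0, 0, 0, 0.45, 0, 0, -0.12, 0, 0, 0, 0.45, 0, 0, -0.12, 0, 0, 0, 0.45, 0, 0, -0.12, 0, 0, 0, 0.45, 0, 0, -0.12, 0, 0, 0, 0.45, 0, 0, -0.12, 0, 0, 0, 0.45],
)

```text
time_s: 10.97
tcp_pos: [0.3996, -0.0072, 0.1457]
ee_rot: [[0.914, -0.406, 0.001], [-0.406, -0.914, 0.001], [0.0, -0.001, -1.0]]
wrist_force: [0.1, -0.9, -0.1]
gripper_width: 0.448
gripper_force: 0.0
```

Call:
drive_tool(
  steps=[0, 0, -0.1, 0, 0, 0, 0.45, 0, 0, -0.1, 0, 0, 0, 0.45, 0, 0, 0, 0, 0, 0, 0.45],
)

```text
time_s: 11.22
tcp_pos: [0.3996, -0.0072, 0.1457]
ee_rot: [[0.975, -0.221, 0.0], [-0.221, -0.975, 0.001], [0.0, -0.001, -1.0]]
wrist_force: [-0.5, -0.1, -0.3]
gripper_width: 0.448
gripper_force: 0.0
```

```bash
python3 m.py pics/t5.png
python3 - <<'E'
from h import *
b=cv2.imread("pics/t5.png");cv2.imwrite("pics/t5c.png",cv2.resize(b[150:280,185:350],None,fx=4,fy=4,interpolation=cv2.INTER_CUBIC))
print("hub L from t2",onz("top",[(242.25,230.25)],[.067]))
E
```

```text
11.2667 [ 0.3996 -0.0073  0.1457] [ 22.5108   6.0179 -37.269   -0.0319 -46.6817  54.5424] 0.4512647878431925 
 [[ 0.9745 -0.2244  0.0004]
 [-0.2244 -0.9745  0.0006]
 [ 0.0002 -0.0006 -1.    ]]
slot centre mm 516.1 58.7 size [91.6 39.9] heading 76.4
slot centre mm 523.1 -81.1 size [90.7 38.1] heading 0.9
green centre mm 461.5 56.1 size [ 8.3 10.6] heading 91.1
green centre mm 466.9 -83.6 size [8.8 8.8] heading 135.6
hub L from t2 [[0.5153 0.0564 0.067 ]]
```

View pics/t5c.png

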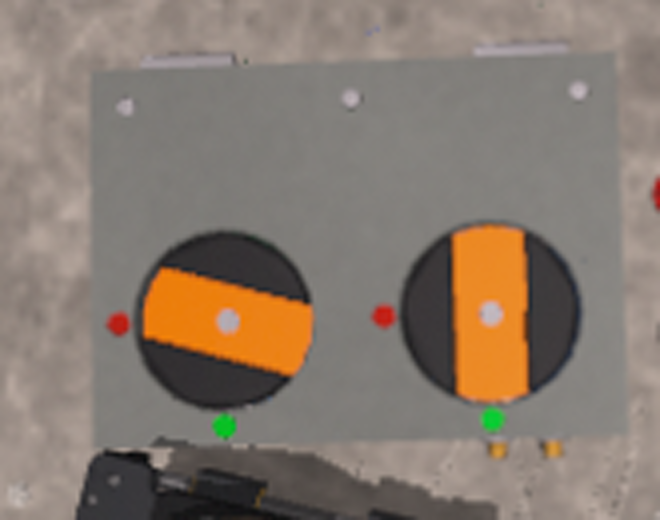

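The right slot now points at its green dot, with the hub at crop (490,314). The left slot is still at a heading of 76.4° around crop (228,321).

Call:
drive_tool(
  steps=[0, 0, 0, 0.0197, -0.0177, 0, 0.45, 0, 0, 0, 0.0197, -0.0177, 0, 0.45, 0, 0, 0, 0.0197, -0.0177, 0, 0.45, 0, 0, 0, 0.0197, -0.0177, 0, 0.45, 0, 0, 0, 0.0197, -0.0177, 0, 0.45, 0, 0, 0, 0, 0, 0.01, 0.45, 0, 0, 0, 0, 0, 0.01, 0.45, 0, 0, 0, 0, 0, 0, 0.45, 0, 0, 0, 0, 0, 0, 0.45],
)

```text
time_s: 12.02
tcp_pos: [0.5138, 0.0562, 0.1246]
ee_rot: [[0.975, -0.224, -0.003], [-0.224, -0.975, -0.001], [-0.003, 0.002, -1.0]]
wrist_force: [-0.3, 0.4, 0.3]
gripper_width: 0.454
gripper_force: 0.0
```

Call:
drive_tool(
  steps=[0, 0, 0, 0, 0, 0.01, 0.45, 0, 0, 0, 0, 0, 0.01, 0.45, 0, 0, 0, 0, 0, 0.008, 0.45, 0, 0, 0, 0, 0, 0.007, 0.45, 0, 0, 0, 0, 0, 0, 0.45, 0, 0, 0, 0, 0, 0, 0.45],
)

```text
time_s: 12.52
tcp_pos: [0.515, 0.0567, 0.09]
ee_rot: [[0.975, -0.223, -0.001], [-0.223, -0.975, -0.001], [-0.001, 0.001, -1.0]]
wrist_force: [-0.2, -0.9, 1.0]
gripper_width: 0.451
gripper_force: 0.0
```

Call:
drive_tool(
  steps=[0, 0, 0.08, 0, 0, 0, 0.45, 0, 0, 0.08, 0, 0, 0, 0.45, 0, 0, 0.08, 0, 0, 0, 0.45, 0, 0, 0.08, 0, 0, 0, 0.45, 0, 0, 0.08, 0, 0, 0, 0.45, 0, 0, 0.08, 0, 0, 0, 0.45, 0, 0, 0.08, 0, 0, 0, 0.45, 0, 0, 0.08, 0, 0, 0, 0.45, 0, 0, 0.08, 0, 0, 0, 0.45, 0, 0, 0.08, 0, 0, 0, 0.45],
)

```text
time_s: 13.35
tcp_pos: [0.5156, 0.0571, 0.091]
ee_rot: [[0.516, -0.856, 0.001], [-0.856, -0.516, 0.0], [0.0, -0.001, -1.0]]
wrist_force: [-1.2, 0.3, -0.1]
gripper_width: 0.449
gripper_force: 1.7
```

Call:
drive_tool(
  steps=[0, 0, 0.08, 0, 0, 0, 0.45, 0, 0, 0.08, 0, 0, 0, 0.45, 0, 0, 0.08, 0, 0, 0, 0.45, 0, 0, 0.08, 0, 0, 0, 0.45, 0, 0, 0.08, 0, 0, 0, 0.45, 0, 0, 0.08, 0, 0, 0, 0.45, 0, 0, 0.08, 0, 0, 0, 0.45, 0, 0, 0.08, 0, 0, 0, 0.45, 0, 0, 0.08, 0, 0, 0, 0.45, 0, 0, 0.08, 0, 0, 0, 0.45],
)

```text
time_s: 14.18
tcp_pos: [0.5157, 0.0568, 0.091]
ee_rot: [[-0.254, -0.967, 0.001], [-0.967, 0.254, -0.0], [-0.0, -0.001, -1.0]]
wrist_force: [0.4, -0.7, 0.4]
gripper_width: 0.454
gripper_force: 1.8
```

Call:
drive_tool(
  steps=[0, 0, 0.04, 0, 0, 0, 0.45, 0, 0, 0.03, 0, 0, 0, 0.45, 0, 0, 0, 0, 0, 0, 0.45],
)

```text
time_s: 14.43
tcp_pos: [0.5155, 0.0568, 0.091]
ee_rot: [[-0.315, -0.949, 0.0], [-0.949, 0.315, -0.001], [0.001, -0.001, -1.0]]
wrist_force: [-0.5, -1.1, 0.1]
gripper_width: 0.453
gripper_force: 15.0
```

```bash
python3 -c "
from station import r
s=r.sense();print(s['moment'],s['wrist_force'],s['ee_rot'][:,1],s['joints'])"
```

```text
[-0.27543673  0.20844771  1.04683138] [-0.50102375 -1.14949995  0.12655611] [-9.49256913e-01  3.14501077e-01 -6.20557274e-04] [ 24.27077046  21.32855559 -25.67484407   0.09364911 -43.00707584
 -42.66997636]
```

At the stop. I'll back off, lift, and withdraw to check.

Call:
drive_tool(
  steps=[0, 0, -0.08, 0, 0, 0, 0.45, 0, 0, -0.1, 0, 0, 0, 0.45, 0, 0, 0, 0, 0, -0.015, 0.45, 0, 0, 0, 0, 0, -0.02, 0.45, 0, 0, 0, 0, 0, -0.025, 0.45, 0, 0, 0, 0.009, 0.035, 0, 0.45, 0, 0, 0, 0.009, 0.035, 0, 0.45, 0, 0, 0, 0.009, 0.035, 0, 0.45, 0, 0, 0, 0.009, 0.035, 0, 0.45, 0, 0, 0, 0, 0, 0, 0.45],
)

```text
time_s: 15.27
tcp_pos: [0.3646, 0.0389, 0.1497]
ee_rot: [[-0.145, -0.989, -0.005], [-0.989, 0.145, -0.0], [0.001, 0.005, -1.0]]
wrist_force: [0.3, -0.6, 0.5]
gripper_width: 0.449
gripper_force: 0.0
```

Call:
drive_tool(
  steps=[0, 0, -0.12, 0, 0, 0, 0.45, 0, 0, -0.12, 0, 0, 0, 0.45, 0, 0, -0.12, 0, 0, 0, 0.45, 0, 0, -0.12, 0, 0, 0, 0.45, 0, 0, -0.12, 0, 0, 0, 0.45, 0, 0, -0.12, 0, 0, 0, 0.45, 0, 0, -0.12, 0, 0, 0, 0.45, 0, 0, -0.12, 0, 0, 0, 0.45, 0, 0, -0.12, 0, 0, 0, 0.45, 0, 0, -0.12, 0, 0, 0, 0.45],
)

```text
time_s: 16.1
tcp_pos: [0.3719, 0.0416, 0.151]
ee_rot: [[0.873, -0.488, 0.001], [-0.488, -0.873, 0.001], [0.001, -0.001, -1.0]]
wrist_force: [0.1, 0.2, -0.6]
gripper_width: 0.449
gripper_force: 0.0
```

Call:
drive_tool(
  steps=[0, 0, -0.1, 0, 0, 0, 0.45, 0, 0, -0.1, 0, 0, 0, 0.45, 0, 0, 0, 0, 0, 0, 0.45],
)

```text
time_s: 16.35
tcp_pos: [0.3719, 0.0416, 0.1509]
ee_rot: [[0.951, -0.308, 0.001], [-0.308, -0.951, 0.001], [0.001, -0.001, -1.0]]
wrist_force: [-0.8, -0.1, -0.3]
gripper_width: 0.446
gripper_force: 0.0
```

```bash
python3 m.py pics/t6.png
python3 - <<'E'
from h import *
b=cv2.imread("pics/t6.png");a=cv2.resize(b[150:280,185:380],None,fx=2,fy=2,interpolation=cv2.INTER_CUBIC)
s=r.capture("scene")[130:280,150:400];s=cv2.resize(s,None,fx=2,fy=2)
a=cv2.copyMakeBorder(a,0,40,0,0,cv2.BORDER_CONSTANT);a=a[:, :300] if 0 else a
cv2.imwrite("pics/fin.png",cv2.resize(np.hstack([a,s]),(795,267)))
E
```

```text
16.4 [0.3719 0.0416 0.1509] [ 31.6526   2.8816 -39.886   -0.0116 -47.162   40.1854] 0.44993498354801553 
 [[ 0.9501 -0.3118  0.001 ]
 [-0.3118 -0.9501  0.0008]
 [ 0.0007 -0.001  -1.    ]]
slot centre mm 519.1 59.5 size [87.3 34.6] heading 1.5
slot centre mm 523.1 -81.1 size [90.7 38.1] heading 0.9
green centre mm 461.5 56.1 size [ 8.3 10.6] heading 91.1
green centre mm 466.9 -83.6 size [8.8 8.8] heading 135.6
```

View pics/fin.png

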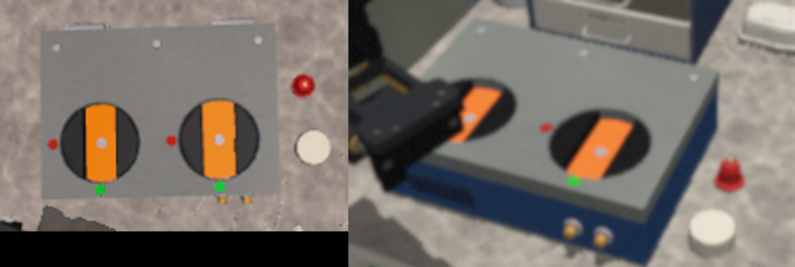

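The panel is shut and both slots point at their green dots, (100,189) and (220,187). The cap and plug have not moved, and the robot touches nothing.

```bash
python3 -c "
from station import r
print(r.finish_job())"
```

```text
the job is handed in; nothing more can be done
None
```

The panel is pushed shut and both fasteners are turned clockwise to their stops, with the slots at their green dots. The white cap and red plug were left alone, and the job was handed in at about 16.5 s.

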